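Index the setting table three clicks and clamp it

TASK

The goldsmith's indexing table holds a gold ring for stone setting. Turn its dial exactly three clicks clockwise (seen from above) from where it stands now, by pushing on one of its upright posts, and let it rest in that click; then push the orange-handled clamp lever clockwise all the way to its stop, towards the robot. Leave the dial in that click, and do not knock over the mug or the glass jar.

Things in the scene. Friction and masses are not known exactly. Their poses are not given: they have to be found in the camera images.
- dial_centre (a point): Point on the dial's vertical axis, on top of its aluminium disc (118 mm across, 44 mm above the bench). Four upright posts 14 mm thick, one red and three dark steel, stand on the disc 90 degrees apart, 50 mm from the axis, rising 45 mm above it. In the middle, within 26 mm of the axis, low jaws with a gold ring, under 20 mm high. This point does not turn with the dial.
- red_post (a point): Centre of the top face of the red post, 50 mm from the dial's axis, 89 mm above the bench; it turns with the dial. The dark posts stand at 90, 180 and 270 degrees from it round the axis.
- dial (a joint): Dial angle, rad, growing clockwise seen from above; at 0 the red post is on the base's -x side. Click-stops at every multiple of 0.5236 (30 degrees), from 0 to 4.19. Starts at rest in click 0, 0.5236 or 1.0472. A post takes up to about 9 N to push; half-way between clicks the dial springs ahead into the next click; let go, it settles in the nearest.
- lever_grip (a point): Centre of the top of the lever's upright orange handle: 18 mm thick, 45 mm tall, its top 76 mm above the bench. It moves with the lever, 75 mm from the pivot.
- lever_pivot (a point): Pivot (vertical axis) of the clamp lever, 26 mm above the bench, on the right-hand ear of the base; the flat dark arm leads from here to the orange handle, 27 to 35 mm above the bench.
- lever (a joint): Clamp lever angle in rad, growing clockwise seen from above, that is, the handle swings towards the robot. At 0 (open) the arm points straight out to the base's -y side, at 1.2 it is on its stop (clamped). It starts open between 0 and 0.25, stays where it is left, and takes about 2 N at the handle.
- indexer: Fixed grey base of the indexing table, 200 by 160 mm, 20 mm high, with an ear on its -y side for the lever. Origin on the bench under the dial's axis; x points away from the robot, y to its left. Under the disc is a steel star wheel (12 lobes, 126 mm across); on the +x side a dark roller housing 90 to 120 mm from the axis, top 48 mm above the bench.
- mug: White mug, 84 mm across, 90 mm high, standing loose on the bench well to one side of the indexing table. Origin at the centre of its underside, z up.
- jar: Glass jar with a steel cap, 64 mm across, 85 mm high, standing loose on the bench well to one side of the indexing table. Origin at the centre of its underside, z up.

How it is judged (in metres and radians):
On the way:
1. the dial rests three clicks clockwise of its start while the lever is still open (distance of red_post from where it was at the start of the episode between 0.0655 and 0.0757 m and value of joint lever below 0.5 rad), for 0.2 s.
At the end, for the whole second after the job is handed in: The dial rests three clicks (90 degrees, within about 8 degrees) clockwise of where it started, so the red post's top is 65.5 to 75.7 mm from its starting place (the end stops do not allow three clicks the other way), and the lever is at its stop (over 1.0 rad of 1.2) (distance of red_post from where it was at the start of the episode between 0.0655 and 0.0757 m and value of joint lever above 1 rad and velocity of joint dial between -0.1 and 0.1 rad/s); the robot touches nothing.
It fails at once if the mug or the jar is knocked over (angle between any of mug, jar's own z axis and vertical above 0.6 rad).
It also fails if it takes over 64 s, if anything falls off the work surface, if the arm or the gripper's body presses on something with over 40 N, if the wrist force passes 120 N, or if a joint passes its speed limit or range.

ROBOT

A 6-joint arm with a two-finger parallel gripper is mounted at the origin on the work surface. World frame = base frame: x ahead of the robot, y to its left, z up, the work surface at z = 0. Lengths are in mm, angles in rad, forces in N, time in s.
With the tool pointing down it reaches from about 425 to 950 mm from the base axis. Payload 3.5 kg.
Tool frame: the origin (TCP) lies between the finger pads; the fingertips stand 17 mm ahead of it and the grasp point (between the pads) lies 2 mm behind it; x points along the fingers, z is the direction in which the jaws open and shut, and the axes are right-handed (so a half turn about x gives the same grasp; the last joint's range is limited). The gripper opens to 85 mm and grips with 20 to 120 N. Pads are 22 mm wide; open, the fingers measure 114 mm over their backs; the gripper's body (76 mm by 85 mm) begins 54 mm behind the grasp point. The pads swing forward as they close: fully open they stand 13 mm farther back than shut.
Start: joints at [-1.468, 0.286, 1.577, -0, 1.279, -0.15], TCP at [168.853, -653.525, 248.325] pointing down, gripper open.
Joint ranges: [-2.77, 2.77], [-0.9, 2.22], [0.21, 2.48], [-1.53, 4.67], [0.24, 2.81], [-2.84, 2.84]. Speed limits (rad/s): [2.79, 2.79, 3.14, 3.14, 3.14, 3.14].

INTERFACE

Orientations are given as [roll, pitch, yaw] about the fixed x, y, z axes, in that order (R = Rz(yaw) Ry(pitch) Rx(roll)).
In Python, from bench import r gives the robot as it stands. The module is installed in compiled form; this text tells all that it offers.
- The arm moves only by the tool apply_moves, never from a script. Its argument "moves" is a list of rows, each a list of 3 entries, a list of its own where there are three numbers: the shift along the world's x, y, z in m, then the turn, a rotation vector about the world's x, y, z in rad, then the closure, from 0 (fully open) to 1 (shut). In form: [[[dx, dy, dz], [ax, ay, az], claw], ...]. A call has 1 to 20 rows; each row is the pose to reach, as a shift and turn from the pose commanded when the call began; what a row does not reach only later rows make up. A row lasts 1/8 s, in which the tool goes at most 62.5 mm and 10.7 degrees, less where a joint would pass 70% of its speed; a pose out of reach is approached as far as the arm can. A call with a gripper value outside its range is refused whole. The fingers move at their own pace and stop on an object; the grip force is fixed at half the most. Time passes only in rows, so rows that repeat a pose let the fingers close. It gives the time, the measured TCP pose, the force and the opening at its end, in the units of the state.
- r.state(): the state, without advancing time (a new reading comes with each control period).
- r.read_camera(name): name is "side" or "top"; returns a dict with "image" (480x640x3 uint8, red, green, blue), "camera_matrix" (3x3 intrinsics, pixels), "position" and "attitude" of the camera in the world. Camera axes: x right, y down, z forward; pixel columns grow to the right and rows downward; lengths in mm; the calibration is good to about 2 mm. A picture is of the moment at which its call begins. There is no depth.
- r.job_done(): hands the job in, once; it reports no verdict.
The state is a dict: "t": time; "joints": joint angles; "joint_vel": joint speeds; "tau": joint torques, N m; "position": TCP position; "tool_rot": TCP orientation; "contact_force": force on the tool from outside, world axes, zero at the start; "moment": the same for the moment, N m; "width": opening from 0.0 (shut) to 1.0 (fully open).
Only numpy, scipy, OpenCV 4.12 (cv2) and the standard library are available. Lean on these libraries where they do the work, as an engineer would, in place of code of your own. Each camera call takes 0.05 s, during which the arm holds its last target.

## Working session

There is one attempt and no reset: what is moved stays moved. The work goes in short steps, Python scripts to look and compute and a tool call to move; the robot and the scene stay as the last step left them, time stands still between calls to the robot, and variables do not carry over. Pictures are saved under pics/ and viewed, and the job is handed in when it is done.

Besides the shell and the picture viewer there is one more tool, called after "Request:" as a command line: name --argument value ..., lists and objects as JSON in quotes. apply_moves: Moves the arm, as the interface text tells. Its arguments: {"type":"object","properties":{"moves":{"type":"array","items":{"type":"array"}}},"required":["moves"]}

```bash
mkdir -p pics; python3 - <<'E'
from bench import r
import cv2,json
s=r.state();print(s)
for n in("side","top"):
    d=r.read_camera(n);cv2.imwrite(f"pics/{n}0.png",d["image"][:,:,::-1])
    print(n,d["camera_matrix"],d["position"],d["attitude"])
E
```

```text
{'t': 0.0, 'joints': array([-1.46798761e+00,  2.87170883e-01,  1.57820385e+00,  1.42846039e-05,
        1.27862548e+00, -1.49992749e-01]), 'joint_vel': array([-0.00022439,  0.00089243,  0.00068718,  0.00060764,  0.00013715,
       -0.00137752]), 'tau': array([-5.80735086e-04, -4.05980659e+01, -2.92627072e+01, -2.70881965e-04,
        5.79491563e-03, -6.36432027e-07]), 'position': array([ 168.79993248, -652.89836874,  246.9291333 ]), 'tool_rot': array([2.98592231, 1.56838873, 1.66792332]), 'contact_force': array([-0.03760302,  0.44716849, -0.66494105]), 'moment': array([-0.05401695,  0.00880195,  0.0309911 ]), 'width': 0.9988709807140793}
side [[476.28976454   0.         314.05897361]
 [  0.         476.28976454 243.04392053]
 [  0.           0.           1.        ]] [ 25.5575305  539.46842058 783.07924868] [-2.29754392  0.01967587 -2.38332639]
top [[571.42845325   0.         327.28496771]
 [  0.         571.42845325 246.81391462]
 [  0.           0.           1.        ]] [ 377.7121297   -22.37539016 1382.82888781] [-2.98618013  0.00309058 -1.59391807]
```

View pics/side0.png

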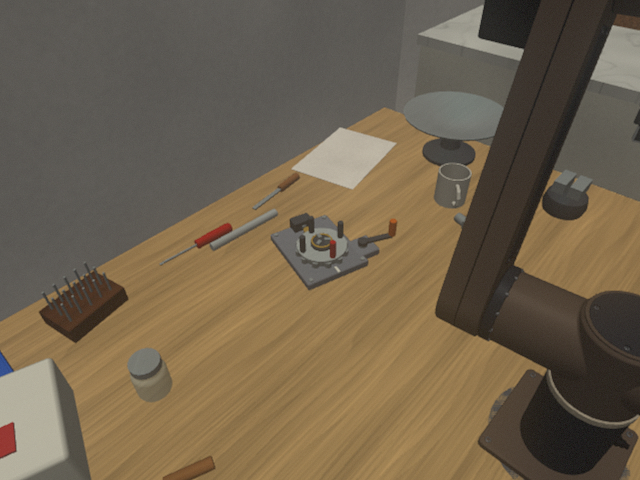

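View pics/top0.png

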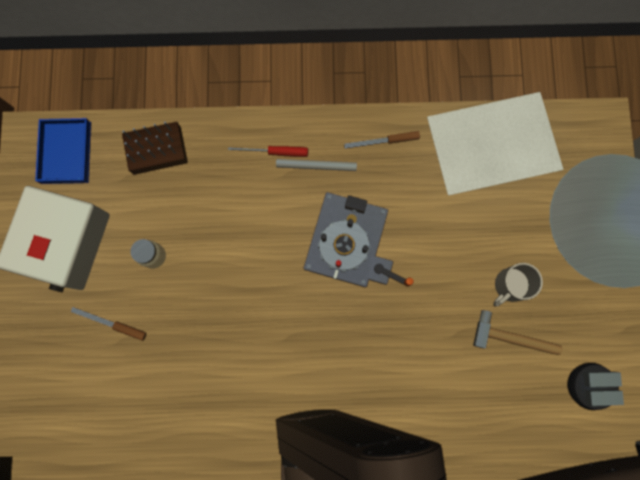

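The top view shows the dial near (344,245), the red post near (338,264), the orange handle at (409,281), the mug at (523,282) and the jar at (145,252). In the side view the dial is near (322,243), the red post at (333,245) and the handle at (393,226). Next I'll zoom in and measure.

```bash
cat >h.py <<'E'
import numpy as np,cv2
from scipy.spatial.transform import Rotation as Ro
from bench import r
def cam(n):
    d=r.read_camera(n);d["R"]=Ro.from_euler("xyz",d["attitude"]).as_matrix();return d
def ray(d,p):
    return d["R"]@np.linalg.inv(d["camera_matrix"])@np.array([p[0],p[1],1.])
def onz(d,p,z):
    v=ray(d,p);c=np.array(d["position"]);return c+v*(z-c[2])/v[2]
def proj(d,X):
    q=d["camera_matrix"]@(d["R"].T@(np.array(X)-d["position"]));return q[:2]/q[2]
def tri(d1,p1,d2,p2):
    v1,v2=ray(d1,p1),ray(d2,p2);v1/=np.linalg.norm(v1);v2/=np.linalg.norm(v2)
    c1,c2=np.array(d1["position"]),np.array(d2["position"])
    t=np.linalg.lstsq(np.c_[v1,-v2],c2-c1,rcond=None)[0]
    a,b=c1+t[0]*v1,c2+t[1]*v2;return (a+b)/2,np.linalg.norm(a-b)
def masks(d,box):
    x0,y0,x1,y1=box;im=d["image"][y0:y1,x0:x1];h=cv2.cvtColor(im,cv2.COLOR_RGB2HSV);out={}
    H,S,V=h[...,0],h[...,1],h[...,2]
    for n,m in(("red",((H<5)|(H>172))&(S>140)&(V>70)),("orange",(H>=5)&(H<14)&(S>170)&(V>110))):
        k,l,st,c=cv2.connectedComponentsWithStats(m.astype(np.uint8))
        out[n]=[(st[i].tolist(),(c[i]+[x0,y0]).round(1).tolist()) for i in range(1,k) if st[i,4]>5]
    return out
E
python3 - <<'E'
from h import *
a,b=cam("top"),cam("side")
print(masks(a,(290,180,430,300)));print(masks(b,(260,200,410,300)))
for n,d,bx in(("t",a,(290,180,430,300)),("s",b,(260,195,410,300))):
    x0,y0,x1,y1=bx
    cv2.imwrite(f"pics/z{n}0.png",cv2.resize(d["image"][y0:y1,x0:x1,::-1],None,fx=5,fy=5,interpolation=cv2.INTER_CUBIC))
E
```

```text
{'red': [([46, 81, 5, 5, 20], [338.1, 263.0])], 'orange': [([116, 98, 7, 7, 43], [409.1, 280.9])]}
{'red': [([70, 41, 5, 4, 17], [332.1, 242.2])], 'orange': [([130, 19, 7, 5, 24], [392.7, 220.8])]}
```

View pics/zt0.png

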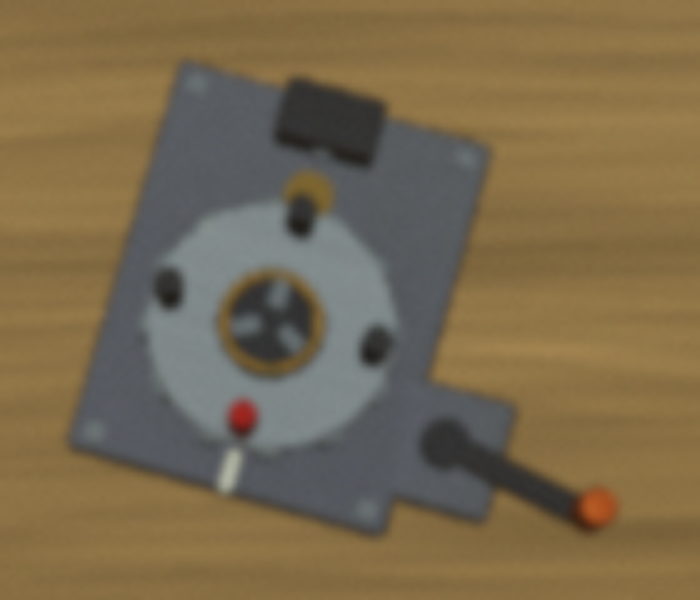

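View pics/zs0.png

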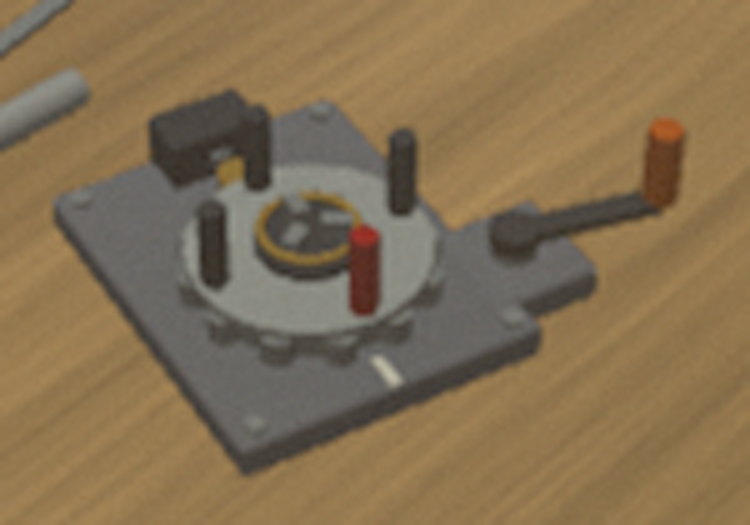

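The dial is at click 0: the red post points at the white mark on the base's -x side. The red tip is at top (338.2,262.6) and side (332.6,242). The handle tip is at top (409.2,281) and side (393,221).

```bash
python3 - <<'E'
from h import *
a,b=cam("top"),cam("side")
def ell(d,bx,vlo,smax):
    x0,y0,x1,y1=bx;h=cv2.cvtColor(d["image"][y0:y1,x0:x1],cv2.COLOR_RGB2HSV)
    m=((h[...,2]>vlo)&(h[...,1]<smax)).astype(np.uint8)
    c=max(cv2.findContours(m,0,1)[0],key=cv2.contourArea)
    e=cv2.fitEllipse(cv2.convexHull(c));return np.array(e[0])+[x0,y0],e[1:]
for v in(100,110,120):
  try:
    print(v,ell(a,(315,215,375,275),v,60),ell(b,(290,220,352,275),v,60))
  except Exception as ex:print(v,ex)
ct=(344.4,245.1);print("ctr top",onz(a,ct,44))
red,g=tri(a,(338.2,262.6),b,(332.6,242));print("red",red,g,onz(a,(338.2,262.6),89),onz(b,(332.6,242),89))
o,g=tri(a,(409.2,281),b,(393,221));print("or",o,g,onz(a,(409.2,281),76),onz(b,(393,221),76))
pv=(290+443/5,180+443/5);pvs=(260+513/5,195+228/5);print("pivot",onz(a,pv,37),onz(b,pvs,37))
# base corners at z=20 (top)
C=[onz(a,(290+x/5,180+y/5),20)[:2] for x,y in((185,62),(490,150),(382,535),(70,445))];C=np.array(C);print(C,C.mean(0),np.linalg.norm(C-np.roll(C,-1,0),axis=1))
e=(C[0]-C[3])+(C[1]-C[2]);print("yaw",np.degrees(np.arctan2(e[1],e[0])))
print("mug",onz(a,(523,282),90),"jar",onz(a,(145,252),85))
E
```

```text
100 (array([343.52368546, 244.46603394]), ((50.91461944580078, 53.23066329956055), 79.99150848388672)) (array([319.10568428, 248.1019783 ]), ((58.15225601196289, 70.13137817382812), 100.94355773925781))
110 (array([343.75934601, 244.46116066]), ((49.14926528930664, 50.38615417480469), 95.3416976928711)) (array([321.55125809, 244.18162155]), ((33.89781951904297, 52.357906341552734), 89.32279968261719))
120 (array([343.65187454, 244.47576332]), ((47.82093048095703, 49.00597381591797), 100.88385772705078)) (array([321.35551643, 244.13914871]), ((33.3468017578125, 50.333656311035156), 88.68362426757812))
ctr top [590.67126106 -63.77676915  44.        ]
red [543.45240654 -46.95725842  90.26155904] 0.46829228075042706 [543.42465477 -47.12080062  89.        ] [544.59830176 -47.90300886  89.        ]
or [ 498.69900979 -208.9337115    76.36170026] 0.08142520846783563 [ 498.76697734 -208.96367831   76.        ] [ 498.9066305  -209.33834695   76.        ]
pivot [ 533.51270916 -143.42280803   37.        ] [ 534.2769818  -143.22080121   37.        ]
[[ 726.23110592  -25.52358522]
 [ 678.59977338 -173.17527408]
 [ 491.99360911 -114.20766204]
 [ 538.71842367   34.00793245]] [608.88572802 -69.72464722] [155.14433623 195.70140473 155.40614771 196.73588285]
yaw -17.575178537640006
mug [ 489.1647001  -464.52319268   90.        ] jar [578.9177823  395.97844002  85.        ]
```

```bash
python3 - <<'E'
from h import *
s=r.state();R=Ro.from_euler("xyz",s["tool_rot"]).as_matrix();print(R.round(3));z=R[:,2];print("jaw yaw",np.degrees(np.arctan2(z[1],z[0])))
print(s["position"])
c=np.array([591.7,-62.5])
for f in (198,):
    p=c+50*np.array([np.cos(np.radians(f)),np.sin(np.radians(f))]);print(p,p-s["position"][:2])
E
```

```text
[[-0.     0.968  0.25 ]
 [ 0.001  0.25  -0.968]
 [-1.     0.    -0.001]]
jaw yaw -75.51367632875674
[ 168.84146288 -653.34265818  247.86525481]
[544.14717419 -77.95084972] [375.30571131 575.39180846]
```

Request:
apply_moves --moves '[[[0.3753,0.5755,0],[0,0,1.632],1],[[0.3753,0.5755,0],[0,0,1.632],1],[[0.3753,0.5755,0],[0,0,1.632],1],[[0.3753,0.5755,0],[0,0,1.632],1],[[0.3753,0.5755,0],[0,0,1.632],1],[[0.3753,0.5755,0],[0,0,1.632],1],[[0.3753,0.5755,0],[0,0,1.632],1],[[0.3753,0.5755,0],[0,0,1.632],1],[[0.3753,0.5755,0],[0,0,1.632],1],[[0.3753,0.5755,0],[0,0,1.632],1],[[0.3753,0.5755,0],[0,0,1.632],1],[[0.3753,0.5755,0],[0,0,1.632],1],[[0.3753,0.5755,0],[0,0,1.632],1],[[0.3753,0.5755,0],[0,0,1.632],1],[[0.3753,0.5755,-0.05],[0,0,1.632],1],[[0.3753,0.5755,-0.108],[0,0,1.632],1],[[0.3753,0.5755,-0.108],[0,0,1.632],1],[[0.3753,0.5755,-0.108],[0,0,1.632],1]]'

```text
t: 2.55
position: [545.1, -79.3, 142.4]
tool_rot: [-0.658, 1.568, -0.345]
contact_force: [-0.2, -0.7, 1.1]
width: 0.003
```

```bash
cat > z.py <<'E'
import sys
from h import *
a,b=cam("top"),cam("side")
k=sys.argv[1]
print(masks(a,(290,180,430,300)));print(masks(b,(260,200,410,300)))
s=r.state();print(s["t"],s["position"],s["contact_force"],s["width"],s["joints"].round(2))
A=cv2.resize(a["image"][180:300,290:430,::-1],(400,343),interpolation=cv2.INTER_CUBIC)
B=cv2.resize(b["image"][180:300,260:400,::-1],(400,343),interpolation=cv2.INTER_CUBIC)
cv2.imwrite(f"pics/{k}.png",np.hstack([A,B]))
E
python3 z.py a1
```

```text
{'red': [], 'orange': [([116, 98, 7, 7, 43], [409.1, 280.9])]}
{'red': [([70, 41, 6, 4, 18], [332.2, 242.2])], 'orange': [([130, 19, 7, 5, 29], [392.8, 221.1]), ([129, 30, 3, 4, 6], [389.8, 231.5])]}
2.65 [546.12449762 -79.1511674  143.82546068] [ 0.34916883 -0.70109695 -0.56754753] -0.0013530667275547653 [-0.33  0.13  1.97  0.    1.04 -0.64]
```

View pics/a1.png

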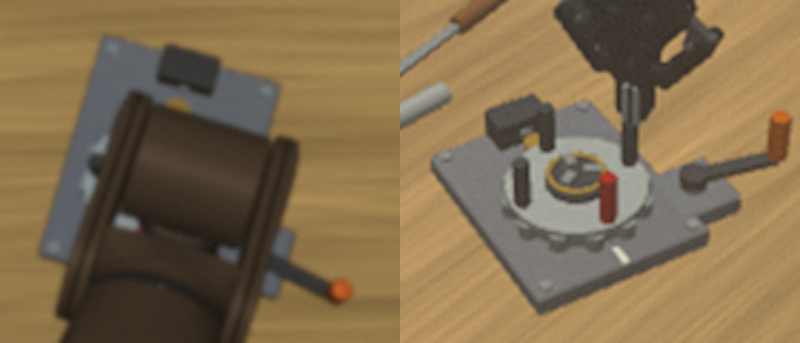

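Fingers are shut and sit above the gap beside the red post, which is still at side (332,242). Next I'll work out the arc offsets.

```bash
python3 - <<'E'
from h import *
d=cam("side");q=proj(d,(545,-79,125));print("tip zoom",400+(q[0]-260)*2.857,(q[1]-180)*2.857, r.state()["position"])
f0=198
for f in list(range(198,110,-6))+[117,114,111,108,105,102,99]:
    u=lambda a:np.array([np.cos(np.radians(a)),np.sin(np.radians(a))])
    p=50*(u(f)-u(f0))/1000;print(f,p.round(4),round(np.radians(f-f0),3))
E
```

```text
tip zoom 634.4706863242831 121.59448723161941 [546.02504252 -78.9543446  143.66041597]
198 [0. 0.] 0.0
192 [-0.0014  0.0051] -0.105
186 [-0.0022  0.0102] -0.209
180 [-0.0024  0.0155] -0.314
174 [-0.0022  0.0207] -0.419
168 [-0.0014  0.0258] -0.524
162 [0.     0.0309] -0.628
156 [0.0019 0.0358] -0.733
150 [0.0043 0.0405] -0.838
144 [0.0071 0.0448] -0.942
138 [0.0104 0.0489] -1.047
132 [0.0141 0.0526] -1.152
126 [0.0182 0.0559] -1.257
120 [0.0226 0.0588] -1.361
114 [0.0272 0.0611] -1.466
117 [0.0249 0.06  ] -1.414
114 [0.0272 0.0611] -1.466
111 [0.0296 0.0621] -1.518
108 [0.0321 0.063 ] -1.571
105 [0.0346 0.0637] -1.623
102 [0.0372 0.0644] -1.676
99 [0.0397 0.0648] -1.728
```

Request:
apply_moves --moves '[[[0,0,-0.03],[0,0,0],1],[[0,0,-0.056],[0,0,0],1],[[0,0,-0.056],[0,0,0],1],[[-0.0014,0.0051,-0.056],[0,0,-0.105],1],[[-0.0022,0.0102,-0.056],[0,0,-0.209],1],[[-0.0024,0.0155,-0.056],[0,0,-0.314],1],[[-0.0022,0.0207,-0.056],[0,0,-0.419],1],[[-0.0014,0.0258,-0.056],[0,0,-0.524],1],[[0,0.0309,-0.056],[0,0,-0.628],1],[[0.0019,0.0358,-0.056],[0,0,-0.733],1],[[0.0043,0.0405,-0.056],[0,0,-0.838],1],[[0.0071,0.0448,-0.056],[0,0,-0.942],1],[[0.0104,0.0489,-0.056],[0,0,-1.047],1],[[0.0141,0.0526,-0.056],[0,0,-1.152],1],[[0.0141,0.0526,-0.056],[0,0,-1.152],1],[[0.0141,0.0526,-0.056],[0,0,-1.152],1]]'

```text
t: 4.7
position: [559.0, -25.6, 85.7]
tool_rot: [0.579, 1.569, -0.258]
contact_force: [-0.5, 0.9, -0.1]
width: 0.003
```

```bash
python3 z.py a2
```

```text
{'red': [], 'orange': [([116, 98, 7, 8, 44], [409.1, 281.0])]}
{'red': [([48, 41, 5, 4, 18], [309.8, 242.3])], 'orange': [([130, 19, 7, 6, 29], [392.6, 221.2])]}
4.8 [558.5254542  -25.55512359  85.00056947] [ 0.03961005  0.12346402 -0.04167192] 0.0002781172846149535 [-0.23  0.23  1.98 -0.    0.94  0.61]
```

View pics/a2.png

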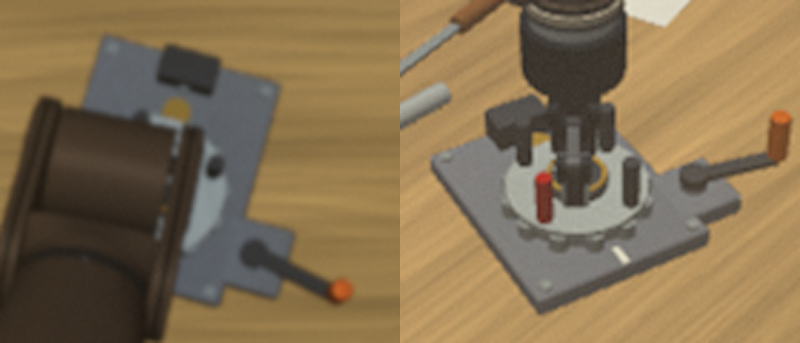

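```bash
cat > red.py <<'E'
from h import *
b=cam("side");m=masks(b,(260,200,410,300))["red"];m=max(m,key=lambda t:t[0][4]);p=onz(b,m[1],89)[:2];p0=onz(b,(332.15,242.2),89)[:2]
c=np.array([591.7,-62.5])
an=lambda q:np.degrees(np.arctan2(*(q-c)[::-1]))
print("red",m,p.round(1),"dist",np.linalg.norm(p-p0).round(1),"turn",an(p0)-an(p),"rad",np.linalg.norm(p-c),"force",r.state()["contact_force"].round(1))
E
python3 red.py
```

```text
red ([48, 41, 5, 5, 20], [310.0, 242.6]) [580.  -13.1] dist 48.6 turn 58.11245807740667 rad 50.74081135812691 force [-0.8  0.6 -0.3]
```

Dial sits at two clicks (about 58° measured) with no contact force. Now the third click, pushed slowly.

Request:
apply_moves --moves '[[[0.0041,0.0033,0],[0,0,-0.105],1],[[0.0085,0.0062,0],[0,0,-0.209],1],[[0.0108,0.0074,0],[0,0,-0.262],1],[[0.0131,0.0085,0],[0,0,-0.314],1],[[0.0155,0.0095,0],[0,0,-0.366],1],[[0.018,0.0104,0],[0,0,-0.419],1],[[0.0205,0.0111,0],[0,0,-0.471],1],[[0.0205,0.0111,0],[0,0,-0.471],1],[[0.0205,0.0111,0],[0,0,-0.471],1]]'

```text
t: 5.98
position: [578.6, -14.4, 84.3]
tool_rot: [-2.028, 1.571, 2.947]
contact_force: [-0.7, 0.2, -0.3]
width: 0.004
```

```bash
python3 z.py a3; python3 red.py
```

```text
{'red': [], 'orange': [([116, 98, 7, 8, 44], [409.1, 281.0])]}
{'red': [], 'orange': [([130, 19, 7, 6, 28], [392.7, 221.1])]}
6.075 [578.64714082 -14.33903084  84.28988113] [ 1.02781289 -0.52665597 -0.20135895] -4.3371152708408095e-05 [-0.2   0.27  1.93  0.    0.95  1.11]Traceback (most recent call last):
  File "red.py", line 2, in <module>
    b=cam("side");m=masks(b,(260,200,410,300))["red"];m=max(m,key=lambda t:t[0][4]);p=onz(b,m[1],89)[:2];p0=onz(b,(332.15,242.2),89)[:2]
                                                        ~~~^^^^^^^^^^^^^^^^^^^^^^^^
ValueError: max() iterable argument is empty
```

View pics/a3.png

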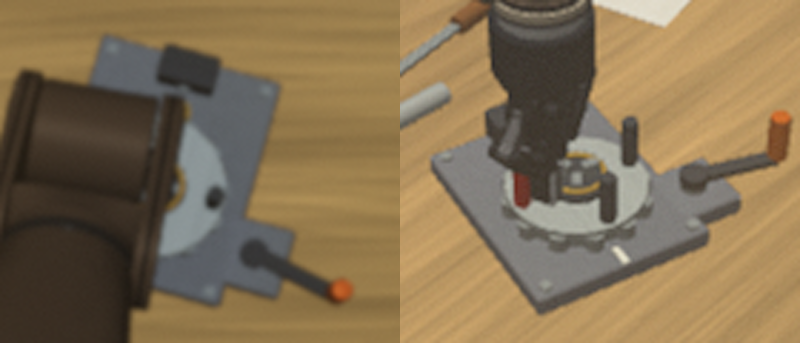

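A dark post now stands where the red one began (zoom (608,178)), and the contact force is near zero. I'll back off, lift, and move over to the lever.

Request:
apply_moves --moves '[[[-0.004,-0.001,0],[0,0,0],1],[[-0.004,-0.001,0.06],[0,0,0],1],[[-0.004,-0.001,0.06],[0,0,0],1],[[-0.0448,-0.204,0.06],[0,0,-0.262],1],[[-0.0448,-0.204,0.06],[0,0,-0.262],1],[[-0.0448,-0.204,0.06],[0,0,-0.262],1],[[-0.0448,-0.204,0.06],[0,0,-0.262],1],[[-0.0448,-0.204,0.06],[0,0,-0.262],1],[[-0.0448,-0.204,0.06],[0,0,-0.262],1]]'

```text
t: 7.25
position: [534.0, -216.8, 143.9]
tool_rot: [-2.566, 1.57, 2.148]
contact_force: [-0.0, 0.2, 0.6]
width: 0.001
```

```bash
python3 z.py a4; python3 red.py;python3 - <<'E'
from h import *
u=lambda a:np.array([np.cos(np.radians(a)),np.sin(np.radians(a))])
for f in range(-90,-168,-6): print(f,(.075*(u(f)-u(-90))).round(4),round(np.radians(f+90),3))
E
```

```text
{'red': [([31, 54, 5, 6, 23], [323.2, 236.4])], 'orange': []}
{'red': [([40, 35, 5, 4, 16], [301.8, 236.7])], 'orange': [([130, 19, 7, 5, 27], [392.6, 221.0])]}
7.35 [ 534.20794451 -216.51201315  144.03180914] [ 0.39964473 -0.02336049  0.68952293] -0.0008479033018013718 [-0.56  0.18  1.91  0.    1.06  1.01]
red ([40, 35, 5, 4, 16], [301.8, 236.7]) [607.3 -15.1] dist 70.0 turn 89.63922233329858 rad 49.86802404878609 force [-0.1 -0.3  0.5]
-90 [0. 0.] 0.0
-96 [-0.0078  0.0004] -0.105
-102 [-0.0156  0.0016] -0.209
-108 [-0.0232  0.0037] -0.314
-114 [-0.0305  0.0065] -0.419
-120 [-0.0375  0.01  ] -0.524
-126 [-0.0441  0.0143] -0.628
-132 [-0.0502  0.0193] -0.733
-138 [-0.0557  0.0248] -0.838
-144 [-0.0607  0.0309] -0.942
-150 [-0.065   0.0375] -1.047
-156 [-0.0685  0.0445] -1.152
-162 [-0.0713  0.0518] -1.257
```

View pics/a4.png

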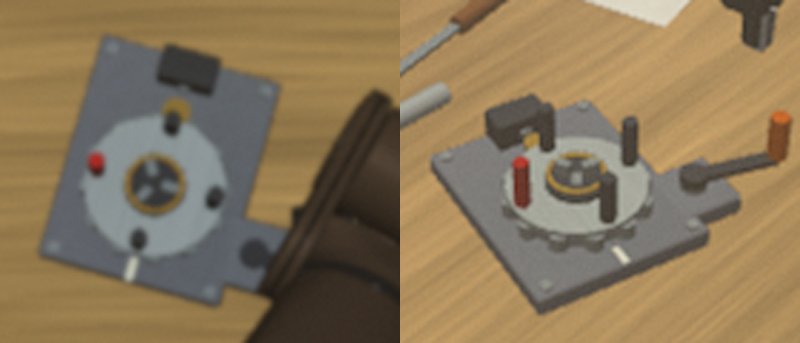

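The dial is at 89.6° and the red post has moved 70.0 mm, as wanted. Next I'll lower beside the handle and swing the lever.

Request:
apply_moves --moves '[[[0,0,-0.04],[0,0,0],1],[[0,0,-0.079],[0,0,0],1],[[0,0,-0.079],[0,0,0],1],[[-0.0078,0.0004,-0.079],[0,0,-0.105],1],[[-0.0156,0.0016,-0.079],[0,0,-0.209],1],[[-0.0232,0.0037,-0.079],[0,0,-0.314],1],[[-0.0305,0.0065,-0.079],[0,0,-0.419],1],[[-0.0375,0.01,-0.079],[0,0,-0.524],1],[[-0.0441,0.0143,-0.079],[0,0,-0.628],1],[[-0.0502,0.0193,-0.079],[0,0,-0.733],1],[[-0.0557,0.0248,-0.079],[0,0,-0.838],1],[[-0.0607,0.0309,-0.079],[0,0,-0.942],1],[[-0.065,0.0375,-0.079],[0,0,-1.047],1],[[-0.0685,0.0445,-0.079],[0,0,-1.152],1],[[-0.0685,0.0445,-0.079],[0,0,-1.152],1],[[-0.0685,0.0445,-0.079],[0,0,-1.152],1]]'

```text
t: 9.4
position: [466.5, -174.2, 66.7]
tool_rot: [2.208, 1.568, -0.513]
contact_force: [0.4, -1.1, -0.2]
width: 0.001
```

```bash
python3 z.py a5; python3 red.py;python3 - <<'E'
from h import *
b=cam("side");m=masks(b,(300,180,450,330))["orange"];print(m)
for t in m:
    p=onz(b,t[1],76);v=p[:2]-[534,-143.3];print(p,np.linalg.norm(v),-107.5-np.degrees(np.arctan2(v[1],v[0])))
E
```

```text
{'red': [([31, 54, 5, 6, 24], [323.1, 236.3])], 'orange': []}
{'red': [([40, 35, 5, 4, 16], [301.8, 236.7])], 'orange': [([129, 37, 7, 10, 41], [391.9, 240.9]), ([128, 47, 5, 8, 16], [389.3, 250.5])]}
9.5 [ 466.23963537 -174.23914543   66.14643377] [ 0.72481735 -1.00287304  0.081643  ] 0.004323607940492645 [-0.56  0.13  2.13 -0.    0.88  2.16]
red ([40, 35, 5, 4, 17], [301.9, 236.6]) [607.4 -15.5] dist 69.9 turn 89.8622929882913 rad 49.51850759718825 force [ 1.4 -1.9  0.8]
[([89, 57, 7, 12, 43], [391.7, 241.0]), ([88, 67, 2, 8, 9], [388.4, 250.7]), ([90, 68, 3, 7, 8], [391.0, 250.8])]
[ 458.75305537 -150.02260241   76.        ] 75.54664823089105 67.39471851470486
[ 444.91322037 -119.32076612   76.        ] 92.25756316720597 -272.43491106570224
[ 440.53030121 -122.86157104   76.        ] 95.67817917376674 -275.1656323405824
```

View pics/a5.png

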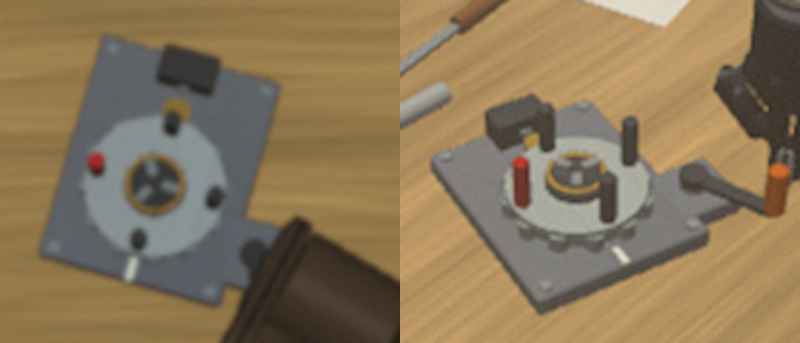

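The lever is at about 67° (1.17 rad) with light contact. A small extra push to the stop, then back off and lift clear.

Request:
apply_moves --moves '[[[-0.001,0.0025,0],[0,0,0],1],[[-0.0018,0.0045,0],[0,0,0],1],[[-0.0018,0.0045,0],[0,0,0],1]]'

```text
t: 9.98
position: [463.9, -169.4, 65.5]
tool_rot: [2.185, 1.57, -0.537]
contact_force: [2.2, -2.2, 1.1]
width: 0.001
```

Request:
apply_moves --moves '[[[0.004,-0.01,0],[0,0,0],1],[[0.006,-0.016,0],[0,0,0],1],[[0.006,-0.016,0.06],[0,0,0],1],[[0.006,-0.016,0.12],[0,0,0],1],[[0.006,-0.016,0.17],[0,0,0],1],[[0.0,-0.07,0.17],[0,0,0],1],[[-0.02,-0.13,0.17],[0,0,0],1],[[-0.04,-0.19,0.17],[0,0,0],1],[[-0.06,-0.22,0.17],[0,0,0],1],[[-0.06,-0.22,0.17],[0,0,0],1],[[-0.06,-0.22,0.17],[0,0,0],1]]'

```text
t: 11.35
position: [403.5, -388.9, 234.7]
tool_rot: [-1.59, 1.569, 1.97]
contact_force: [-0.2, -0.0, 0.1]
width: -0.003
```

```bash
python3 z.py a6; python3 red.py;python3 - <<'E'
from h import *
for n,bx in(("side",(300,180,450,330)),("top",(290,180,430,330))):
  b=cam(n);m=masks(b,bx)["orange"]
  for t in m:
    p=onz(b,t[1],76);v=p[:2]-[534,-143.3];print(n,t,p,np.linalg.norm(v),-107.5-np.degrees(np.arctan2(v[1],v[0])))
  cv2.imwrite(f"pics/full_{n}.png",b["image"][:,:,::-1])
E
```

```text
{'red': [([31, 54, 5, 6, 23], [323.2, 236.4])], 'orange': [([90, 115, 8, 5, 30], [383.3, 297.4])]}
{'red': [([40, 35, 5, 4, 16], [301.8, 236.7])], 'orange': [([128, 39, 7, 5, 30], [390.9, 241.0])]}
11.45 [ 404.02509751 -388.31685412  235.00578667] [0.06158435 0.14141329 0.12478924] -0.0011529936021989191 [-0.95  0.05  1.87  0.    1.22  1.77]
red ([40, 35, 5, 4, 16], [301.8, 236.7]) [607.3 -15.1] dist 70.0 turn 89.63922233329858 rad 49.86802404878609 force [0.1 0.7 0.4]
side ([88, 59, 7, 5, 30], [390.9, 241.0]) [ 460.0723967 -148.8276913   76.       ] 74.13397264888029 68.22385533763375
top ([90, 115, 7, 8, 45], [383.2, 298.6]) [ 459.91574191 -147.85611516   76.        ] 74.22422435719858 68.9807933981966
```

View pics/a6.png

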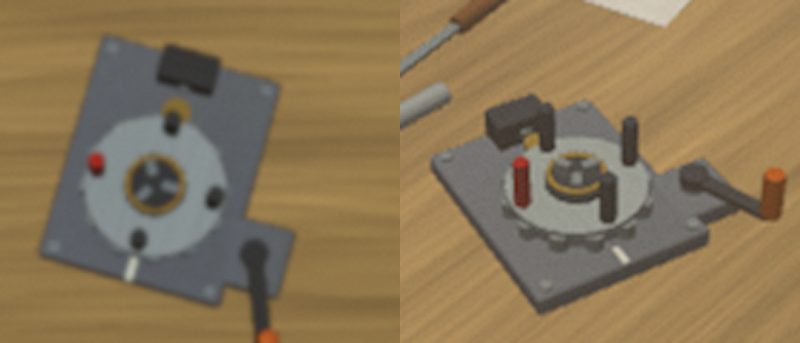

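View pics/full_side.png

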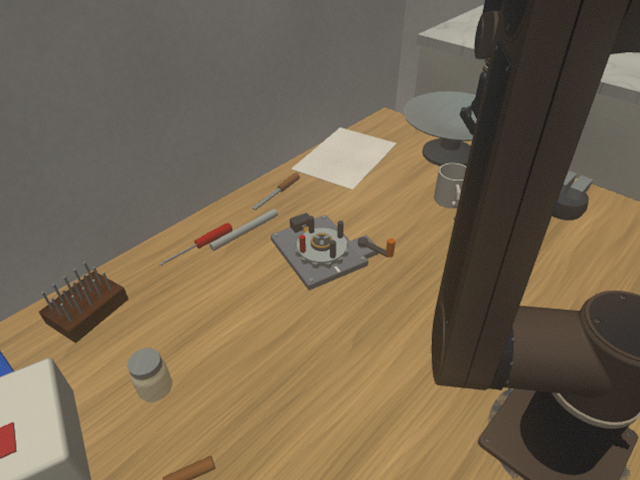

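The dial is at 90° with the red post at side (302,237). The lever is at about 1.2 rad with the handle at side (391,241). The mug (452,185) and the jar (150,375) are upright, and the arm is clear of everything.

```bash
python3 -c "
from bench import r
print(r.job_done())"
```

```text
the job is handed in; nothing more can be done
None
```

I turned the dial three clicks clockwise by pushing the red post with the shut fingers. Then I swung the orange lever to its stop, backed the arm clear and handed the job in at about 12 s of the 64 s allowed.

- **Dial:** it measured 89.6° of turn, with the red post 70.0 mm from its start. It read the same before and after the lever was moved.
- **Lever:** it measured 68.2° from the side camera and 69.0° from the top camera, about 1.19–1.20 rad of 1.2. The lever was still open when the dial came to rest in the third click.
- **Clearances:** the final side picture shows the mug and jar upright where they stood. The last contact force was under 1 N, which is sensor noise, and the arm was well away from everything.
- **Failed or disagreeing checks:** one red-post reading failed because the gripper hid the post, and I repeated it once the arm was clear. The measured tool height stood about 3 mm above the commanded one just after the first approach and had settled by the next move.

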